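# Hang a cuff to dry and hold the dryer's sprung lid at its pointer

### The arm

A 6-joint arm with a two-finger parallel gripper is mounted at the origin on the work surface. World frame = base frame: x ahead of the robot, y to its left, z up, the work surface at z = 0. Lengths are in m, angles in rad, forces in N, time in s.
With the tool pointing down it reaches from about 0.325 to 0.9 m from the base axis. Payload 6.1 kg.
Tool frame: the origin (TCP) lies midway between the tips of the shut fingers; the grasp point (between the pads) lies 19 mm behind it; z points along the fingers, y is the line along which they close (so a half turn about z gives the same grasp; the last joint's range is limited). The gripper opens to 87 mm and grips with 3 to 60 N. Pads are 19 mm wide; open, the fingers measure 117 mm over their backs; the gripper's body (75 mm by 190 mm) begins 51 mm behind the grasp point.
Start: joints at [-1.423, 0.22, 1.526, -0, 1.395, -0.126], TCP at [0.169, -0.602, 0.223] pointing down, gripper open.
Joint ranges: [-2.98, 2.98], [-0.91, 2.08], [0.09, 2.57], [-1.24, 4.39], [0.2, 2.65], [-2.68, 2.68]. Speed limits (rad/s): [2.57, 2.57, 3.01, 3.14, 3.14, 3.14].

### API

Orientations are given as a unit quaternion [x, y, z, w].
In Python, from station import robot, imaging, ticket gives the robot as it stands.
- The arm moves only by the tool carry_out, never from a script. Its argument "plan" is a list of rows, each an object of numbers: "wx", "wy", "wz": the turn, a rotation vector about the tool's x, y, z in degrees; "x", "y", "z": the shift along the tool's x, y, z in m; "grip": the finger opening in m, from 0 to 0.087. In form: [{"wx": .., "wy": .., "wz": .., "x": .., "y": .., "z": .., "grip": ..}, ...]. A call has 1 to 10 rows; each row is the pose to reach, as a shift and turn from the pose commanded when the call began, along the tool's axes at that moment; what a row does not reach only later rows make up. A row lasts 1/8 s, in which the tool goes at most 62.5 mm and 10.7 degrees, less where a joint would pass 70% of its speed; a pose out of reach is approached as far as the arm can. A call with a gripper value outside its range is refused whole. The fingers move at their own pace and stop on an object; "squeeze" is the grip in N (left out, the last holds). Time passes only in rows, so rows that repeat a pose let the fingers close. It gives the time, the measured TCP pose, the force, the opening and the grip force at its end, in the units of the state.
- robot.observe(): the state, without advancing time (a new reading comes with each control period).
- imaging.snapshot(name): name is "scene" or "top" or "wrist"; returns the picture (384x512x3 uint8, red, green, blue); there is no depth.
- imaging.camera_model(name): a dict with "camera_matrix" (3x3 intrinsics, pixels), "position" and "attitude" of the camera in the world. Camera axes: x right, y up, looking along -z (the intrinsics and any distortion apply to the point x, -y, -z); pixel columns grow to the right and rows downward; lengths in m; the calibration is good to about 2 mm. A picture is of the moment at which its call begins: read the wrist's pose just before it. camera_model takes no time and is no camera call; for the wrist camera it gives the pose at the moment of the call.
- ticket.finish_job(): hands the job in; it is judged then, once.
The state is a dict: "time": time; "joint_positions": joint angles; "joint_velocities": joint speeds; "tau": joint torques, N m; "ee_pos": TCP position; "ee_rot": TCP orientation; "wrist_force": force on the tool from outside, world axes, zero at the start; "moment": the same for the moment, N m; "width": opening from 0.0 (shut) to 1.0 (fully open); "grip_force": force on a finger pad.
Only numpy, scipy, OpenCV 4.12 (cv2) and the standard library are available. Lean on these libraries where they do the work, as an engineer would, in place of code of your own. Each camera call takes 0.05 s, during which the arm holds its last target. There are 200 camera calls.

### The job

Take the open metal cuff bracelet from the soldering board, hang it astride the drying bar and let go of it; then lift the sprung lid of the grey warm-air dryer by its handle until the lid lies at the same angle as the brass pointer on the dryer's side, so that warm air spills out for the cuff to dry. Finish while still holding the lid there: it falls shut if released. Leave the pointer and the other things on the bench where they are.

Things in the scene. Friction and masses are not known exactly. Their poses are not given: they have to be found in the camera images.
- cuff_centre (a point): centre, half-way up, of the open cuff bracelet (about 55 g): a plain steel inverted U, 54 mm wide along x, 58 tall (z up), band 3 thick, 20 wide along y, standing on its two ends, open side down (opening 40 mm). Flat outer flanks at x = -27, +27 up to 31 mm above the feet: grip across x from above. Inside crown of the arch 26 mm above this point
- cuff: the same bracelet; origin between its feet, 29 mm below cuff_centre. Hung on the bar, cuff_centre is about 19 mm below the bar's axis, the bar running along the cuff's y
- bar_mid (a point): middle of the drying bar's axis: a level round steel bar, 14 mm thick, 190 long along this point's y, 140 mm above the bench on two thin posts 85 mm either side of the middle
- stand: the fixed stand of that bar, dark wooden foot 90 x 200 mm, 10 thick; origin under the foot's centre; its y is along the bar. Stand and dryer change sides from run to run
- board: fixed soldering board with black edge, 170 x 140 mm, 12 thick, carrying the cuff; origin under its centre
- dryer: fixed grey bench dryer, a box 180 mm deep (x, front towards -x) x 200 wide (y) x 105 tall with a steel lid on top, 10 thick; origin under the box's centre; top face of the lid at 115 mm
- lid (a joint): angle of the lid in rad: 0 shut, grows as its front edge lifts, up to 1.4. A spring and its weight pull it shut: about 4 N square to the lid at the handle to start, 5 to 6.5 N at the pointer; it falls shut when released
- lid_hinge (a point): point on the lid's hinge axis, at the middle of the lid's far edge, 85 mm beyond the dryer's centre and 110 mm above the bench; moves with the lid: x points from the front edge to the hinge along the lid (so -x runs to the handle and rises as the lid opens); the hinge axis is y
- lid_handle (a point): middle of the lid's handle: a black round bar, 12 mm thick, along y, 50 mm ahead of the lid's front edge on two arms 50 mm either side of the middle (92 mm free between arms, 44 mm free between bar and lid edge); in the lid's plane, 225 mm from the hinge axis, 110 mm above the bench when shut. Pinch it from above across x; being round it turns in the grip as the lid lifts
- pointer (a joint): angle in rad at which the brass pointer is set, measured as for the lid (0 level); between 0.45 and 0.85, held by friction. The lid should reach the same value
- pointer_hinge (a point): the pointer's pivot, on the hinge axis's line 112 mm to the dryer's -y side; turns with the pointer: -x runs along the pointer to its tip, as the lid's -x runs to the handle
- pointer_tip (a point): tip of the brass pointer, a flat bar 9 mm high and 4 thick with a wider tip, 175 mm from the pivot, standing up beside the lid's -y edge
- tweezers: dark steel soldering tweezers, 134 mm long, 14 wide, 7 tall, lying on the far part of the soldering board; bystander; origin under its centre
- band: plain copper finger ring, 22 mm across, 6 tall, lying on a near corner of the board; bystander; origin under its centre
- jar: amber flux jar, 44 mm across, 55 tall, beyond the board; bystander; origin under its centre
- hammer: small hammer lying at the near left of the bench; bystander
- brush: brush lying at the near right of the bench; bystander

How it is judged:
By the outcome, as a careful person would: the job done as asked, in the order asked, and still so for the second after the job is handed in, while the arm keeps its last pose, push and grip.
It also fails if it takes over 51 s, if anything falls off the work surface, if the arm or the gripper's body presses on something with over 40 N, if the wrist force passes 120 N, or if a joint passes its speed limit or range.

## Working session

There is one attempt and no reset: what is moved stays moved. The work goes in short steps, Python scripts to look and compute and a tool call to move; the robot and the scene stay as the last step left them, time stands still between calls to the robot, and variables do not carry over. Pictures are saved under pics/ and viewed, at most 10 in all, crops included, and the job is handed in when it is done.

Besides the shell and the picture viewer there is one more tool, called after "Call:" by a JSON object that holds its "fn" and its "kwargs". carry_out: Moves the arm, as the interface text tells. Its arguments: {"type":"object","properties":{"plan":{"type":"array"},"squeeze":{"type":"number"}},"required":["plan"]}

```bash
ls; mkdir -p pics
cat > h.py <<'E'
import numpy as np, cv2
from scipy.spatial.transform import Rotation as R
from station import robot, imaging, ticket
def cam(n):
    m=imaging.camera_model(n); return m
def rot(a):
    a=np.array(a); return R.from_quat(a).as_matrix() if a.size==4 else a
def ray(m,uv):
    K=np.array(m['camera_matrix']); p=np.linalg.inv(K)@[uv[0],uv[1],1]
    return np.array(m['position']), rot(m['attitude'])@np.array([p[0],-p[1],-p[2]])
def plane(m,uv,z):
    o,d=ray(m,uv); return o+d*(z-o[2])/d[2]
def proj(m,P):
    q=rot(m['attitude']).T@(np.array(P)-m['position']); q=np.array(m['camera_matrix'])@[q[0],-q[1],-q[2]]; return q[:2]/q[2]
def tri(m1,u1,m2,u2):
    A=0;b=0
    for m,u in((m1,u1),(m2,u2)):
        o,d=ray(m,u); d=d/np.linalg.norm(d); M=np.eye(3)-np.outer(d,d); A=A+M; b=b+M@o
    return np.linalg.solve(A,b)
def snap(n,f):
    i=imaging.snapshot(n); cv2.imwrite('pics/'+f,i[:,:,::-1]); return i
E
python3 - <<'E'
from h import *
for n in('scene','top'):
    snap(n,n+'0.png'); print(n,cam(n))
print(cam('wrist')); print(robot.observe())
E
```

```text
pics
scene {'camera_matrix': array([[372.97187562,   0.        , 257.54456736],
       [  0.        , 372.97187562, 192.0679308 ],
       [  0.        ,   0.        ,   1.        ]]), 'position': array([1.16788725, 0.16826706, 0.64535392]), 'attitude': array([0.26190173, 0.35871055, 0.72734737, 0.52316348])}
top {'camera_matrix': array([[357.81078755,   0.        , 254.98416879],
       [  0.        , 357.81078755, 184.53456768],
       [  0.        ,   0.        ,   1.        ]]), 'position': array([ 0.38108395, -0.03283126,  0.99326107]), 'attitude': array([ 0.04504765, -0.06766313, -0.69582725,  0.71359432])}
{'camera_matrix': array([[308.97624703,   0.        , 255.58251756],
       [  0.        , 308.97624703, 193.22296896],
       [  0.        ,   0.        ,   1.        ]]), 'position': array([ 0.23302267, -0.58377111,  0.38372181]), 'attitude': array([-0.09869082,  0.0753298 , -0.5996202 ,  0.79059544])}
{'time': 0.1, 'joint_positions': array([-1.42311833e+00,  2.21086257e-01,  1.52755448e+00, -9.39841613e-06,
        1.39471044e+00, -1.26122987e-01]), 'joint_velocities': array([-0.00151547, -0.00141498, -0.00180748,  0.0002466 , -0.00033509,
       -0.00042434]), 'tau': array([ 6.60112419e-04, -4.95945740e+01, -3.88519335e+01,  7.01965042e-02,
        5.16372733e-02, -5.14956355e-05]), 'ee_pos': array([ 0.16888808, -0.60114099,  0.22155387]), 'ee_rot': array([ 9.90643258e-01,  1.36474036e-01, -1.41016354e-05, -8.79162659e-04]), 'wrist_force': array([ 0.40734791, -0.29948087,  0.54117526]), 'moment': array([-0.01233767,  0.00315491,  0.01799401]), 'grip_force': 0.0, 'width': 1.0010413038906776}
```

View pics/scene0.png

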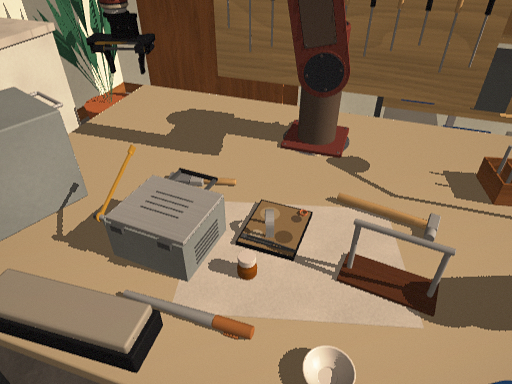

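View pics/top0.png

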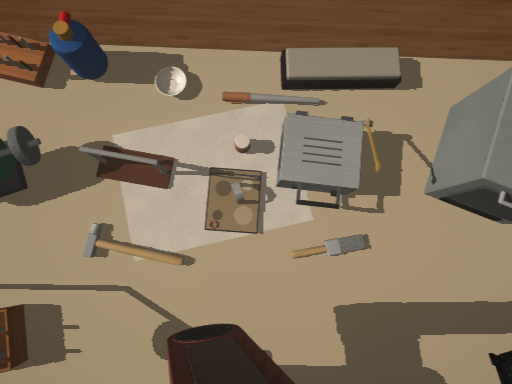

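The scene view shows the dryer on the robot's right (-y), the board in the middle with the cuff standing on it, and the bar stand on the left. In the top view the bar runs (82,149)–(158,162), the cuff is near (238,192), the handle near (318,205), and the pointer runs (367,123)→(379,168).

Run:
```python
from h import *
m=cam('top'); s=cam('scene')
for n,uv,z in (('bar a',(82,149),.14),('bar b',(158,162),.14),('cuff',(238,192),.06),('jar',(242,142),.055),('board a',(209,169),.012),('board b',(263,169),.012),('board c',(258,232),.012),('board d',(207,229),.012),('hand a',(298,204),.11),('hand b',(340,207),.11),('lid a',(286,115),.115),('lid b',(363,122),.115),('lid c',(358,190),.115),('lid d',(278,186),.115),('pivot',(367,123),.11),('tip',(379,168),.2)):
    print(n,plane(m,uv,z).round(3))
print('tip tri',tri(m,(379,168),s,(132,148)),'piv',tri(m,(367,123),s,(100,217)))
print('bar tri',tri(m,(82,149),s,(452,252)),tri(m,(158,162),s,(357,222)))
o=robot.observe(); Rt=R.from_quat(o['ee_rot']).as_matrix(); print(Rt.round(3))
w=cam('wrist'); print('cam in tool',Rt.T@(w['position']-o['ee_pos']),(Rt.T@rot(w['attitude'])).round(3))
i=cv2.imread('pics/top0.png')[85:255,70:400]; cv2.imwrite('pics/topc.png',cv2.resize(i,None,fx=2.4,fy=2.4,interpolation=2))
```

```text
bar a [0.594 0.361 0.14 ]
bar b [0.567 0.177 0.14 ]
cuff [ 0.511 -0.017  0.06 ]
jar [ 0.648 -0.023  0.055]
board a [0.58  0.067 0.012]
board b [ 0.584 -0.084  0.012]
board c [ 0.409 -0.074  0.012]
board d [0.414 0.065 0.012]
hand a [ 0.478 -0.168  0.11 ]
hand b [ 0.473 -0.273  0.11 ]
lid a [ 0.706 -0.135  0.115]
lid b [ 0.694 -0.335  0.115]
lid c [ 0.516 -0.318  0.115]
lid d [ 0.521 -0.117  0.115]
pivot [ 0.694 -0.347  0.11 ]
tip [ 0.555 -0.34   0.2  ]
tip tri [ 0.55379384 -0.33723511  0.20628162] piv [ 0.69388206 -0.34726969  0.1095047 ]
bar tri [0.59408477 0.36113432 0.13966028] [0.56722635 0.18082074 0.13929217]
[[ 0.963  0.27  -0.   ]
 [ 0.27  -0.963  0.002]
 [ 0.    -0.002 -1.   ]]
cam in tool [ 0.06647665  0.0003357  -0.16215468] [[-0.001  0.969  0.247]
 [ 1.     0.001 -0.001]
 [-0.001  0.247 -0.969]]
```

View pics/topc.png

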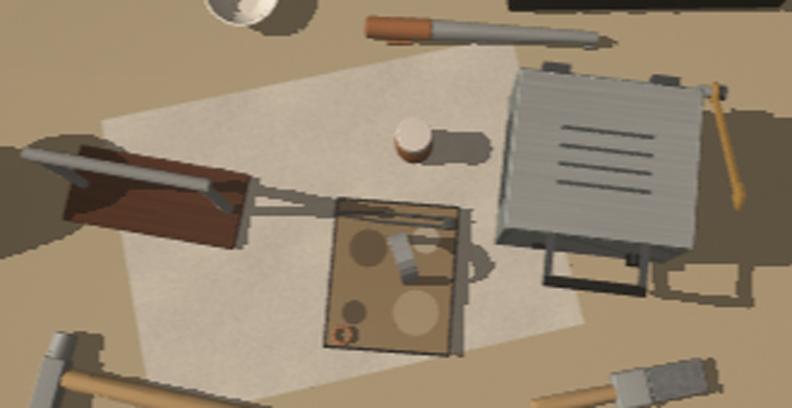

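Call:
{"fn": "carry_out", "kwargs": {"plan": [{"x": 0.48, "y": -0.47, "z": 0, "wz": -74, "grip": 0.087}, {"x": 0.48, "y": -0.47, "z": 0, "wz": -74, "grip": 0.087}, {"x": 0.48, "y": -0.47, "z": 0, "wz": -74, "grip": 0.087}, {"x": 0.48, "y": -0.47, "z": 0, "wz": -74, "grip": 0.087}, {"x": 0.48, "y": -0.47, "z": 0, "wz": -74, "grip": 0.087}, {"x": 0.48, "y": -0.47, "z": 0, "wz": -74, "grip": 0.087}, {"x": 0.48, "y": -0.47, "z": 0, "wz": -74, "grip": 0.087}, {"x": 0.48, "y": -0.47, "z": 0, "wz": -74, "grip": 0.087}, {"x": 0.48, "y": -0.47, "z": 0, "wz": -74, "grip": 0.087}, {"x": 0.48, "y": -0.47, "z": 0, "wz": -74, "grip": 0.087}]}}

```text
schema error: expected keys wx, wy, wz, x, y, z, grip
```

Call:
{"fn": "carry_out", "kwargs": {"plan": [{"x": 0, "y": 0, "z": 0, "grip": 0.087}, {"x": 0, "y": 0, "z": 0, "grip": 0.087}, {"x": 0, "y": 0, "z": 0, "grip": 0.087}]}}

```text
schema error: expected keys wx, wy, wz, x, y, z, grip
```

Run:
```python
from h import *
o=robot.observe(); print(o['time'],o['ee_pos'],R.from_quat(o['ee_rot']).as_matrix().round(3),o['joint_positions'].round(2))
i=snap('wrist','w1.png'); print(cam('wrist')['position'])
```

```text
0.1 [ 0.16888808 -0.60114099  0.22155387] [[ 0.963  0.27  -0.   ]
 [ 0.27  -0.963  0.002]
 [ 0.    -0.002 -1.   ]] [-1.42  0.22  1.53 -0.    1.39 -0.13]
[ 0.23302902 -0.58381277  0.38385841]
```

View pics/w1.png

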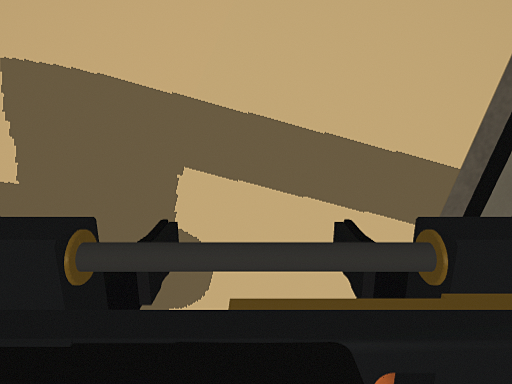

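The picture still shows the start view (the move was refused, since all keys are needed): the gripper fills the rows below about 220, with the fingers at (160,260) and (360,260).

Call:
{"fn": "carry_out", "kwargs": {"plan": [{"wx": 0, "wy": 0, "wz": -74, "x": 0.48, "y": -0.47, "z": 0, "grip": 0.087}, {"wx": 0, "wy": 0, "wz": -74, "x": 0.48, "y": -0.47, "z": 0, "grip": 0.087}, {"wx": 0, "wy": 0, "wz": -74, "x": 0.48, "y": -0.47, "z": 0, "grip": 0.087}, {"wx": 0, "wy": 0, "wz": -74, "x": 0.48, "y": -0.47, "z": 0, "grip": 0.087}, {"wx": 0, "wy": 0, "wz": -74, "x": 0.48, "y": -0.47, "z": 0, "grip": 0.087}, {"wx": 0, "wy": 0, "wz": -74, "x": 0.48, "y": -0.47, "z": 0, "grip": 0.087}, {"wx": 0, "wy": 0, "wz": -74, "x": 0.48, "y": -0.47, "z": 0, "grip": 0.087}, {"wx": 0, "wy": 0, "wz": -74, "x": 0.48, "y": -0.47, "z": 0, "grip": 0.087}, {"wx": 0, "wy": 0, "wz": -74, "x": 0.48, "y": -0.47, "z": 0, "grip": 0.087}, {"wx": 0, "wy": 0, "wz": -74, "x": 0.48, "y": -0.47, "z": 0, "grip": 0.087}]}}

```text
time: 1.4
ee_pos: [0.4814, -0.058, 0.2226]
ee_rot: [0.709, 0.705, 0.0, 0.0]
wrist_force: [0.5, -1.7, 0.6]
width: 0.998
grip_force: 0.0
```

Run:
```python
from h import *
imaging.snapshot('top')
o=robot.observe(); print(o['time'],o['ee_pos'],o['joint_positions'].round(2))
m=cam('wrist');i=snap('wrist','w2.png'); np.save('w2.npy',dict(m),allow_pickle=True); print(m['position'],proj(m,(0.511,-.017,.06)))
```

```text
1.45 [ 0.48386372 -0.05135228  0.22266852] [-0.27 -0.12  1.88  0.01  1.38 -0.27]
[0.48307719 0.01440935 0.38516183] [281.44467813 146.82146826]
```

View pics/w2.png

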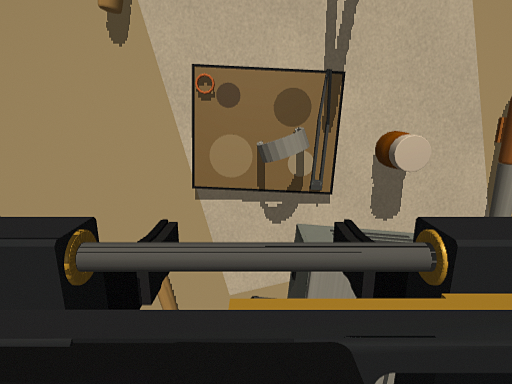

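The wrist view shows the board with corners (193,65) to (335,192), and the cuff crown from about (258,145) to (309,140), turned roughly 17° from world x. The tweezers lie at x≈320. I'll segment the cuff at this resolution.

Run:
```python
from h import *
m=np.load('w2.npy',allow_pickle=True).item()
i=cv2.imread('pics/w2.png'); c=i[115:175,245:320]
h=cv2.cvtColor(i,cv2.COLOR_BGR2HSV)
k=((h[...,1]<70)&(h[...,2]>95)).astype(np.uint8); k[:115]=0;k[178:]=0;k[:,:248]=0;k[:,318:]=0
n,l,s,_=cv2.connectedComponentsWithStats(k); j=1+np.argmax(s[1:,4]); print(s[j])
mk=(l==j).astype(np.uint8); ct=max(cv2.findContours(mk,0,2)[0],key=cv2.contourArea)
r=cv2.minAreaRect(ct); print(r, cv2.boxPoints(r).round(1).tolist())
for p in cv2.boxPoints(r): print(plane(m,p,.07).round(4))
b=cv2.resize(c,None,fx=7,fy=7,interpolation=0); b2=cv2.resize(c*mk[115:175,245:320,None],None,fx=7,fy=7,interpolation=0)
cv2.imwrite('pics/w2c.png',np.vstack([b[:,:],]));
```

```text
[266 127  43  34 791]
((287.89654541015625, 143.7413787841797), (23.95469856262207, 40.110191345214844), 68.19859313964844) [[264.79998779296875, 140.10000610351562], [302.1000061035156, 125.19999694824219], [311.0, 147.39999389648438], [273.70001220703125, 162.3000030517578]]
[ 0.4933 -0.0092  0.07  ]
[0.5303 0.0054 0.07  ]
[ 0.5401 -0.0167  0.07  ]
[ 0.5025 -0.0318  0.07  ]
```

View pics/w2c.png

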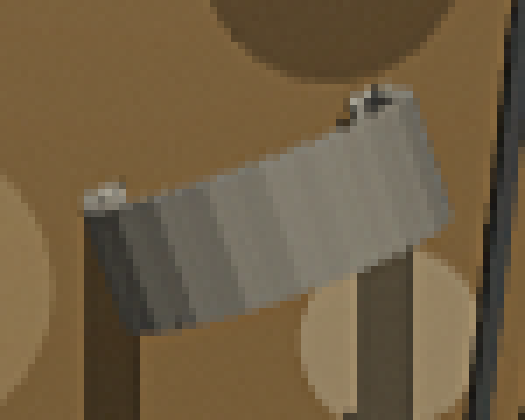

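The crop (scale 7, origin (245,115)) shows the cuff's left flank edge with its midpoint at pixel (261.6,153.9) and the right one at (306.7,137.4). Both edges lean about 20°, so the cuff's yaw is about +20°.

Run:
```python
from h import *
m=np.load('w2.npy',allow_pickle=True).item()
P=lambda x,y,z:plane(m,(245+x/7,115+y/7),z)
l1,l2=P(88,213,.043),P(140,332,.043); r1,r2=P(412,97,.05),P(450,215,.05)
print(l1,l2,r1,r2,'w',np.linalg.norm(l1-l2),np.linalg.norm(r1-r2))
L=(l1+l2)/2;Rr=(r1+r2)/2; d=Rr-L; print('c',(L+Rr)/2,np.linalg.norm(d[:2]),np.degrees(np.arctan2(d[1],d[0])))
for e in(l1-l2,r1-r2): print(np.degrees(np.arctan2(-e[0],e[1])))
o=robot.observe(); Rt=R.from_quat(o['ee_rot']).as_matrix(); c=(L+Rr)/2
print(o['ee_pos'],'tool shift',Rt.T@(np.r_[c[:2],.018]-o['ee_pos']), np.degrees(np.arctan2(Rt[1,1],Rt[0,1])))
# bar in top
i=cv2.imread('pics/top0.png'); print(i[145:170:2,120].tolist())
```

```text
[ 0.48618817 -0.01706186  0.043     ] [ 0.49445491 -0.03587269  0.043     ] [0.53534691 0.00095761 0.05      ] [ 0.5418375  -0.01684871  0.05      ] w 0.020547172158377324 0.018952384748593693
c [ 0.51445687 -0.01720641  0.0465    ] 0.051702143057664726 20.992081981361245
23.723920888942935
20.027331303983335
[ 0.48233506 -0.05462638  0.22242387] tool shift [0.03693391 0.03202708 0.2045271 ] 0.08141393479698811
[[152, 172, 187], [85, 97, 104], [39, 54, 83], [30, 38, 53], [95, 103, 107], [123, 133, 137], [111, 120, 124], [32, 41, 56], [30, 38, 54], [30, 38, 54], [28, 37, 53], [35, 48, 73], [39, 55, 87]]
```

Call:
{"fn": "carry_out", "kwargs": {"plan": [{"wx": 0, "wy": 0, "wz": -10.5, "x": 0.037, "y": 0.032, "z": 0.04, "grip": 0.074}, {"wx": 0, "wy": 0, "wz": -21, "x": 0.037, "y": 0.032, "z": 0.08, "grip": 0.074}, {"wx": 0, "wy": 0, "wz": -21, "x": 0.037, "y": 0.032, "z": 0.11, "grip": 0.074}, {"wx": 0, "wy": 0, "wz": -21, "x": 0.037, "y": 0.032, "z": 0.11, "grip": 0.074}, {"wx": 0, "wy": 0, "wz": -21, "x": 0.037, "y": 0.032, "z": 0.11, "grip": 0.074}]}}

```text
time: 2.12
ee_pos: [0.5135, -0.0238, 0.1137]
ee_rot: [0.569, 0.822, 0.0, 0.001]
wrist_force: [-0.6, -0.2, 0.4]
width: 0.85
grip_force: 0.0
```

Run:
```python
from h import *
o=robot.observe(); Rt=R.from_quat(o['ee_rot']).as_matrix()
print(o['ee_pos'],'tool shift',Rt.T@(np.r_[.5145,-.0172,.022]-o['ee_pos']), np.degrees(np.arctan2(Rt[1,1],Rt[0,1])),o['width']*.087,o['joint_positions'].round(2),o['wrist_force'])
snap('wrist','w3.png')
```

```text
[ 0.51350431 -0.02377566  0.1137257 ] tool shift [0.00587265 0.00315043 0.0917247 ] 20.640303574430444 0.07398433852079847 [-0.2   0.06  1.92 -0.    1.16 -0.56] [-0.59645951 -0.21245138  0.36477408]
```

View pics/w3.png

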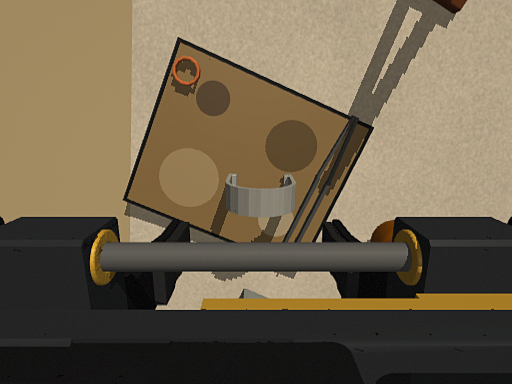

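The cuff now sits squarely in the view with its flanks at columns 228 and 296. The centre at about 262 agrees with the computed 3 mm offset. The tweezers pass close to the right finger, so I stay 22 mm above the bench.

Call:
{"fn": "carry_out", "kwargs": {"plan": [{"wx": 0, "wy": 0, "wz": 0, "x": 0.006, "y": 0.003, "z": 0.03, "grip": 0.074}, {"wx": 0, "wy": 0, "wz": 0, "x": 0.006, "y": 0.003, "z": 0.06, "grip": 0.074}, {"wx": 0, "wy": 0, "wz": 0, "x": 0.006, "y": 0.003, "z": 0.08, "grip": 0.074}, {"wx": 0, "wy": 0, "wz": 0, "x": 0.006, "y": 0.003, "z": 0.091, "grip": 0.074}, {"wx": 0, "wy": 0, "wz": 0, "x": 0.006, "y": 0.003, "z": 0.091, "grip": 0.05}, {"wx": 0, "wy": 0, "wz": 0, "x": 0.006, "y": 0.003, "z": 0.091, "grip": 0.05}, {"wx": 0, "wy": 0, "wz": 0, "x": 0.006, "y": 0.003, "z": 0.091, "grip": 0.05}, {"wx": 0, "wy": 0, "wz": 0, "x": 0.006, "y": 0.003, "z": 0.091, "grip": 0.05}], "squeeze": 10}}

```text
time: 3.18
ee_pos: [0.5146, -0.0167, 0.0227]
ee_rot: [0.569, 0.823, 0.0, 0.001]
wrist_force: [-1.0, -1.1, 5.0]
width: 0.625
grip_force: 10.0
```

Call:
{"fn": "carry_out", "kwargs": {"plan": [{"wx": 0, "wy": 0, "wz": 0, "x": 0, "y": 0, "z": -0.04, "grip": 0.05}, {"wx": 0, "wy": 0, "wz": 0, "x": 0, "y": 0, "z": -0.1, "grip": 0.05}, {"wx": 0, "wy": 0, "wz": 9, "x": 0.02, "y": 0.015, "z": -0.15, "grip": 0.05}, {"wx": 0, "wy": 0, "wz": 19, "x": 0.06, "y": 0.045, "z": -0.19, "grip": 0.05}, {"wx": 0, "wy": 0, "wz": 29, "x": 0.1, "y": 0.08, "z": -0.19, "grip": 0.05}, {"wx": 0, "wy": 0, "wz": 29, "x": 0.14, "y": 0.11, "z": -0.19, "grip": 0.05}, {"wx": 0, "wy": 0, "wz": 29, "x": 0.166, "y": 0.127, "z": -0.19, "grip": 0.05}, {"wx": 0, "wy": 0, "wz": 29, "x": 0.166, "y": 0.127, "z": -0.19, "grip": 0.05}, {"wx": 0, "wy": 0, "wz": 29, "x": 0.166, "y": 0.127, "z": -0.19, "grip": 0.05}, {"wx": 0, "wy": 0, "wz": 29, "x": 0.166, "y": 0.127, "z": -0.19, "grip": 0.05}]}}

```text
time: 4.42
ee_pos: [0.5736, 0.1825, 0.2115]
ee_rot: [0.757, 0.654, -0.0, 0.0]
wrist_force: [-0.8, -0.5, -0.9]
width: 0.621
grip_force: 10.0
```

Run:
```python
from h import *
o=robot.observe(); Rt=R.from_quat(o['ee_rot']).as_matrix()
m=cam('wrist');np.save('w4.npy',m,allow_pickle=True);i=snap('wrist','w4.png')
print(o['ee_pos'],np.degrees(np.arctan2(Rt[1,1],Rt[0,1])),o['width']*.087)
print(proj(m,(.594,.361,.14)),proj(m,(.567,.181,.14)))
```

```text
[0.57360616 0.18250419 0.21147404] -8.386749837652019 0.05401703595415618
[246.79594692 -67.43862519] [248.03402244 204.652242  ]
```

View pics/w4.png

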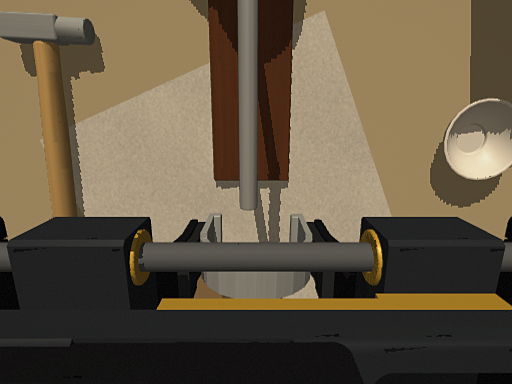

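The bar shows as a near-vertical strip at columns ~240–257, its near end at row ~209, with the wooden foot from 210 to 290 beneath it. The cuff is held squarely.

Run:
```python
from h import *
m=np.load('w4.npy',allow_pickle=True).item()
i=cv2.imread('pics/w4.png'); h=cv2.cvtColor(i,cv2.COLOR_BGR2HSV)
A=[]
for r in range(20,170,15):
    row=h[r,225:275]; k=np.where((row[:,1]<50)&(row[:,2]>75))[0]
    # columns joined around 249
    g=max(np.split(k,np.where(np.diff(k)>1)[0]+1),key=len); a,b=225+g[0],225+g[-1]+1; p=plane(m,((a+b)/2-.5,r),.14); q=plane(m,((a-.5),r),.14)-plane(m,(b-.5,r),.14); A.append(p[:2]); print(r,a,b,p.round(4),np.linalg.norm(q).round(4))
A=np.array(A); s,c=np.polyfit(A[:,1],A[:,0],1); print('slope',np.degrees(np.arctan(s)),'x at .271',s*.271+c,'near end',plane(m,(249,209),.14))
y=.27
o=robot.observe();Rt=R.from_quat(o['ee_rot']).as_matrix(); print('tool shift',Rt.T@(np.r_[s*y+c,y,.2]-o['ee_pos']))
```

```text
20 238 257 [0.5864 0.3109 0.14  ] 0.013
35 238 257 [0.5849 0.3017 0.14  ] 0.0131
50 238 257 [0.5835 0.2922 0.14  ] 0.0133
65 238 257 [0.582  0.2826 0.14  ] 0.0134
80 239 257 [0.5808 0.2727 0.14  ] 0.0128
95 239 257 [0.5792 0.2626 0.14  ] 0.013
110 239 257 [0.5776 0.2522 0.14  ] 0.0131
125 239 256 [0.5756 0.2417 0.14  ] 0.0126
140 239 256 [0.5739 0.2309 0.14  ] 0.0127
155 239 256 [0.5722 0.2198 0.14  ] 0.0129
slope 8.79712342465841 x at .271 0.5802612392958019 near end [0.56720869 0.17734744 0.14      ]
tool shift [ 0.08746614 -0.00639983  0.0115447 ]
```

Call:
{"fn": "carry_out", "kwargs": {"plan": [{"wx": 0, "wy": 0, "wz": 0, "x": 0.03, "y": -0.006, "z": 0.0, "grip": 0.05}, {"wx": 0, "wy": 0, "wz": 0, "x": 0.07, "y": -0.006, "z": 0.0, "grip": 0.05}, {"wx": 0, "wy": 0, "wz": -0.5, "x": 0.088, "y": -0.006, "z": 0.01, "grip": 0.05}, {"wx": 0, "wy": 0, "wz": -0.5, "x": 0.088, "y": -0.006, "z": 0.01, "grip": 0.05}, {"wx": 0, "wy": 0, "wz": -0.5, "x": 0.088, "y": -0.006, "z": 0.01, "grip": 0.05}]}}

```text
time: 5.1
ee_pos: [0.5804, 0.2704, 0.201]
ee_rot: [0.754, 0.657, -0.001, 0.0]
wrist_force: [0.2, -0.2, -0.6]
width: 0.624
grip_force: 10.0
```

Run:
```python
from h import *
o=robot.observe(); Rt=R.from_quat(o['ee_rot']).as_matrix()
print(o['ee_pos'],np.degrees(np.arctan2(Rt[1,1],Rt[0,1])),Rt.T@(np.r_[.5803,.271,.1045]-o['ee_pos']))
```

```text
[0.58035783 0.27037829 0.2010403 ] -7.851361888407013 [ 7.14496046e-04 -6.09409221e-05  9.65396607e-02]
```

Call:
{"fn": "carry_out", "kwargs": {"plan": [{"wx": 0, "wy": 0, "wz": 1, "x": 0, "y": 0, "z": 0.03, "grip": 0.05}, {"wx": 0, "wy": 0, "wz": 1, "x": 0, "y": 0, "z": 0.06, "grip": 0.05}, {"wx": 0, "wy": 0, "wz": 1, "x": 0, "y": 0, "z": 0.085, "grip": 0.05}, {"wx": 0, "wy": 0, "wz": 1, "x": 0, "y": 0, "z": 0.096, "grip": 0.05}, {"wx": 0, "wy": 0, "wz": 1, "x": 0, "y": 0, "z": 0.096, "grip": 0.05}, {"wx": 0, "wy": 0, "wz": 1, "x": 0, "y": 0, "z": 0.096, "grip": 0.05}]}}

```text
time: 5.85
ee_pos: [0.5816, 0.2716, 0.1071]
ee_rot: [0.759, 0.651, 0.001, 0.0]
wrist_force: [-0.4, -0.4, -1.4]
width: 0.624
grip_force: 10.0
```

Call:
{"fn": "carry_out", "kwargs": {"plan": [{"wx": 0, "wy": 0, "wz": 0, "x": 0, "y": 0, "z": 0.003, "grip": 0.05}, {"wx": 0, "wy": 0, "wz": 0, "x": 0, "y": 0, "z": 0.003, "grip": 0.05}, {"wx": 0, "wy": 0, "wz": 0, "x": 0, "y": 0, "z": 0.003, "grip": 0.058}, {"wx": 0, "wy": 0, "wz": 0, "x": 0, "y": 0, "z": 0.003, "grip": 0.08}, {"wx": 0, "wy": 0, "wz": 0, "x": 0, "y": 0, "z": 0.003, "grip": 0.08}, {"wx": 0, "wy": 0, "wz": 0, "x": 0, "y": 0, "z": 0.003, "grip": 0.08}]}}

```text
time: 6.6
ee_pos: [0.5806, 0.2716, 0.1026]
ee_rot: [0.759, 0.651, 0.0, 0.0]
wrist_force: [0.1, 0.3, 0.5]
width: 0.886
grip_force: 0.0
```

Run:
```python
from h import *
a=snap('scene','s5.png'); print(robot.observe()['ee_pos'])
b=cv2.imread('pics/s5.png')[180:320,320:470]; w=cv2.imread('pics/s5.png')[180:320,80:180]
cv2.imwrite('pics/s5c.png',cv2.resize(b,None,fx=4,fy=4,interpolation=2))
```

```text
[0.58057182 0.27162356 0.10258278]
```

View pics/s5c.png

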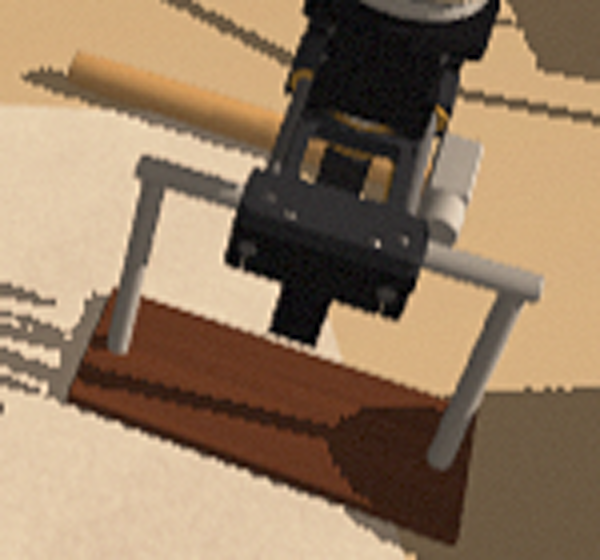

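The gripper hides the cuff here, though the stand and posts are undisturbed. I raise it straight up, then look.

Call:
{"fn": "carry_out", "kwargs": {"plan": [{"wx": 0, "wy": 0, "wz": 0, "x": 0, "y": 0, "z": -0.02, "grip": 0.08}, {"wx": 0, "wy": 0, "wz": 0, "x": 0, "y": 0, "z": -0.06, "grip": 0.08}, {"wx": 0, "wy": 0, "wz": 0, "x": 0, "y": 0, "z": -0.12, "grip": 0.08}, {"wx": 0, "wy": 0, "wz": 0, "x": -0.02, "y": 0, "z": -0.17, "grip": 0.08}, {"wx": 0, "wy": 0, "wz": 0, "x": -0.07, "y": 0, "z": -0.2, "grip": 0.08}, {"wx": 0, "wy": 0, "wz": -5, "x": -0.13, "y": 0.01, "z": -0.2, "grip": 0.08}, {"wx": 0, "wy": 0, "wz": -5, "x": -0.19, "y": 0.015, "z": -0.2, "grip": 0.08}, {"wx": 0, "wy": 0, "wz": -5, "x": -0.25, "y": 0.02, "z": -0.2, "grip": 0.08}, {"wx": 0, "wy": 0, "wz": -5, "x": -0.31, "y": 0.025, "z": -0.2, "grip": 0.08}, {"wx": 0, "wy": 0, "wz": -5, "x": -0.37, "y": 0.03, "z": -0.2, "grip": 0.08}]}}

```text
time: 7.9
ee_pos: [0.5533, -0.1005, 0.3046]
ee_rot: [0.73, 0.683, 0.001, 0.001]
wrist_force: [0.4, -0.3, -0.9]
width: 0.914
grip_force: 0.0
```

Call:
{"fn": "carry_out", "kwargs": {"plan": [{"wx": 0, "wy": 0, "wz": 0, "x": -0.06, "y": 0, "z": 0, "grip": 0.08}, {"wx": 0, "wy": 0, "wz": 0, "x": -0.12, "y": 0, "z": 0, "grip": 0.08}, {"wx": 0, "wy": 0, "wz": 0, "x": -0.18, "y": 0, "z": 0, "grip": 0.08}, {"wx": 0, "wy": 0, "wz": 0, "x": -0.24, "y": 0, "z": 0, "grip": 0.08}, {"wx": 0, "wy": 0, "wz": 0, "x": -0.29, "y": 0, "z": 0, "grip": 0.06}, {"wx": 0, "wy": 0, "wz": 0, "x": -0.29, "y": 0, "z": 0, "grip": 0.06}, {"wx": 0, "wy": 0, "wz": 0, "x": -0.29, "y": 0, "z": 0, "grip": 0.06}]}}

```text
time: 8.78
ee_pos: [0.5342, -0.3877, 0.3036]
ee_rot: [0.73, 0.683, 0.0, 0.0]
wrist_force: [-0.4, -0.0, 0.8]
width: 0.717
grip_force: 0.0
```

Run:
```python
from h import *
o=robot.observe(); Rt=R.from_quat(o['ee_rot']).as_matrix()
print(o['time'],o['ee_pos'],np.degrees(np.arctan2(Rt[1,1],Rt[0,1])))
m=cam('wrist');np.save('w6.npy',m,allow_pickle=True);snap('wrist','w6.png');snap('scene','s6.png');
a=cv2.imread('pics/w6.png'); s=cv2.imread('pics/s6.png')
c=cv2.resize(s[205:325,325:465],None,fx=2.0,fy=2.0); d=cv2.resize(s[135:255,85:225],None,fx=2.0,fy=2)
cv2.imwrite('pics/m6.png',np.hstack([np.pad(a,((0,96),(0,0),(0,0))),np.vstack([c,d])]))
```

```text
8.775 [ 0.53424851 -0.38774622  0.30355092] -3.8384853787536555
```

View pics/m6.png

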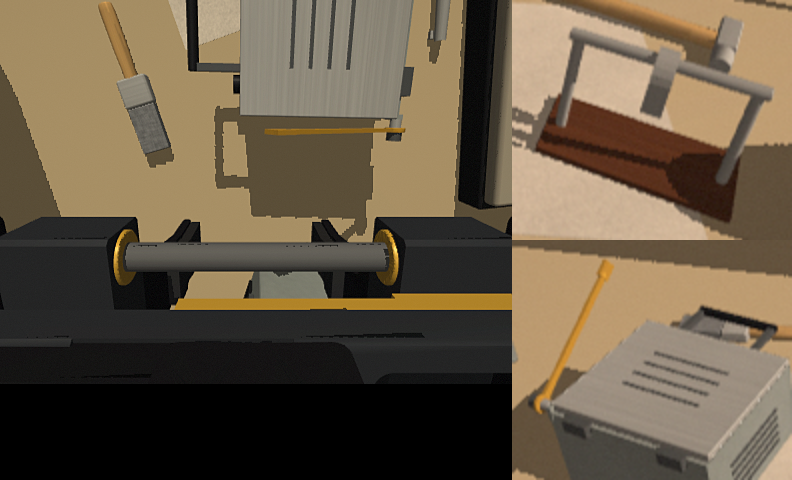

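The cuff hangs astride the bar, clear of the gripper (upper inset). In the wrist view the pointer runs from its pivot (403,130) to its tip (266,132). The lid's -y edge is at row ~117 from (241,116) to (401,118), and the handle bar is at column ~192 above row 67.

Run:
```python
from h import *
m=np.load('w6.npy',allow_pickle=True).item(); t=cam('top'); s=cam('scene')
i=cv2.imread('pics/w6.png')
print('handle cols', [[int(c) for c in np.where(i[r,180:205].max(1)<60)[0][[0,-1]]+180] for r in(2,20,40,55)])
h0,h1=plane(m,(192.5,2),.11),plane(m,(192.5,60),.11); print('handle',h0,h1,np.degrees(np.arctan2(h0[0]-h1[0],h0[1]-h1[1])))
fe=plane(m,(241,116),.115),plane(m,(242,10),.115); re=plane(m,(401,118),.115); print('lid front',fe,'rear',re)
def mask(img,y0,y1,x0,x1):
    h=cv2.cvtColor(img,cv2.COLOR_BGR2HSV); k=((h[...,0]>10)&(h[...,0]<27)&(h[...,1]>170)&(h[...,2]>110)).astype(np.uint8)
    q=np.zeros_like(k);q[y0:y1,x0:x1]=k[y0:y1,x0:x1]; n,l,st,_=cv2.connectedComponentsWithStats(q); j=1+np.argmax(st[1:,4]); ys,xs=np.where(l==j); return np.c_[xs,ys]
w=mask(i,120,142,255,415); sp=mask(cv2.imread('pics/s6.png'),135,225,85,150); tp=mask(cv2.imread('pics/top0.png'),115,175,360,390)
for n,p in(('w',w),('s',sp),('t',tp)): print(n,len(p),p.min(0),p.max(0), p[p[:,0].argmin()],p[p[:,1].argmin()],p[p[:,1].argmax()])
W=w[w[:,0]<=w[:,0].min()+2].mean(0);W[0]=w[:,0].min()-.5
S=sp[sp[:,1]<=sp[:,1].min()+1].mean(0);S[1]=sp[:,1].min()-.5
T=tp[tp[:,1]>=tp[:,1].max()-1].mean(0);T[1]=tp[:,1].max()+.5
print(W,S,T)
for a in((m,W,s,S),(t,T,s,S),(m,W,t,T)): print('tip',tri(*a))
o=robot.observe();Rt=R.from_quat(o['ee_rot']).as_matrix(); print(Rt.round(3))
```

```text
handle cols [[186, 196], [187, 197], [187, 197], [188, 198]]
handle [ 0.48152019 -0.20553746  0.11      ] [ 0.47498448 -0.26054177  0.11      ] 6.776208585060082
lid front (array([ 0.52237336, -0.32201091,  0.115     ]), array([ 0.53169789, -0.21777701,  0.115     ])) rear [ 0.69832152 -0.33611012  0.115     ]Traceback (most recent call last):
  File "<stdin>", line 10, in <module>
  File "<stdin>", line 9, in mask
    return _wrapfunc(a, 'argmax', axis=axis, out=out, **kwds)
    return bound(*args, **kwds)
ValueError: attempt to get argmax of an empty sequence
```

```bash
cat > pt.py <<'E'
from h import *
def mask(img,y0,y1,x0,x1,col=1):
    h=cv2.cvtColor(img,cv2.COLOR_BGR2HSV); k=((h[...,0]>8)&(h[...,0]<28)&(h[...,1]>165)&(h[...,2]>100)).astype(np.uint8)
    q=np.zeros_like(k);q[y0:y1,x0:x1]=k[y0:y1,x0:x1]; n,l,st,_=cv2.connectedComponentsWithStats(q); j=1+np.argmax(st[1:,4]); ys,xs=np.where(l==j); return np.c_[xs,ys]
E
python3 - <<'E'
from pt import *
m=np.load('w6.npy',allow_pickle=True).item(); t=cam('top'); s=cam('scene')
i=cv2.imread('pics/w6.png');S0=cv2.imread('pics/s6.png');T0=cv2.imread('pics/top0.png')
hs=lambda im,r,c:cv2.cvtColor(im,cv2.COLOR_BGR2HSV)[r,c].tolist()
print(hs(i,131,slice(300,301)),hs(i,slice(126,138),300)); print(hs(S0,180,slice(112,124)));print(hs(T0,150,slice(368,382)))
E
```

```text
[[19, 208, 136]] [[19, 97, 89], [20, 86, 86], [19, 125, 106], [20, 193, 148], [20, 218, 136], [19, 208, 136], [20, 208, 137], [20, 201, 133], [19, 144, 106], [19, 82, 87], [19, 96, 90], [20, 100, 89]]
[[17, 104, 186], [17, 101, 189], [17, 104, 186], [18, 174, 163], [18, 194, 180], [18, 195, 207], [18, 197, 206], [17, 149, 199], [17, 99, 190], [17, 101, 186], [16, 100, 188], [17, 104, 186]]
[[18, 79, 94], [18, 79, 94], [18, 77, 93], [17, 93, 104], [18, 138, 142], [18, 157, 156], [18, 155, 140], [17, 138, 124], [18, 101, 104], [18, 79, 94], [18, 79, 94], [19, 80, 93], [18, 79, 94], [18, 79, 94]]
```

```bash
sed -i 's/>165/>125/;s/>100)/>95)/' pt.py
python3 - <<'E'
from pt import *
m=np.load('w6.npy',allow_pickle=True).item(); t=cam('top'); s=cam('scene')
w=mask(cv2.imread('pics/w6.png'),122,142,255,415); sp=mask(cv2.imread('pics/s6.png'),140,225,85,150); tp=mask(cv2.imread('pics/top0.png'),115,175,362,390)
for n,p in(('w',w),('s',sp),('t',tp)): print(n,len(p),p.min(0),p.max(0))
W=w[w[:,0]<=w[:,0].min()+2].mean(0);W[0]=w[:,0].min()-.5
S=sp[sp[:,1]<=sp[:,1].min()+1].mean(0);S[1]=sp[:,1].min()-.5
T=tp[tp[:,1]>=tp[:,1].max()-1].mean(0);T[1]=tp[:,1].max()+.5
print(W,S,T)
tips=[tri(m,W,s,S),tri(t,T,s,S)]
print(tips)
a=np.radians(-4.6); X=np.array([np.cos(a),np.sin(a),0]); Y=np.array([-X[1],X[0],0])
# scene-image pointer line: ray plane through bar axis, intersected with pointer's vertical plane
for off in(-.1045,-.112,-.118):
  pass
re=plane(m,(401,118),.115); fe=plane(m,(241,116),.115)
side=np.mean([re@Y,fe@Y]); yp=side-.012; print('lid side y',re@Y,fe@Y,'tip y',[p@Y for p in tips])
def onplane(mm,uv,c):
    o,d=ray(mm,uv); return o+d*(c-o@Y)/(d@Y)
for yy in(yp-.003,yp,yp+.003, tips[0]@Y):
    # line fit in scene
    v=cv2.fitLine(sp.astype(np.float32),cv2.DIST_L1,0,.01,.01).ravel(); v[:2]*=np.sign(v[1])
    A,B=[onplane(s,v[2:]+v[:2]*k,yy) for k in(-25,25)]; d=A-B
    P=onplane(s,S,yy)
    print(yy,'line angle',np.arctan2(d[2],-d@X),'tip',P,'asin',np.arcsin((P[2]-.11)/.175))
hx=[p@X for p in(plane(m,(191,2),.11),plane(m,(193.1,55),.11))]; print('handle X',hx,'hinge X',np.mean(hx)+.225,'lid front X',fe@X,'tipX',[p@X for p in tips], 'rear',re@X)
E
```

```text
w 825 [264 127] [405 135]
s 400 [ 96 145] [135 221]
t 186 [366 120] [380 172]
[263.5        131.33333333] [131.28571429 144.5       ] [377.  172.5]
[array([ 0.54615969, -0.33795853,  0.21147875]), array([ 0.54550541, -0.33701342,  0.20902372])]
lid side y -0.2790228349725097 -0.27907989385742243 tip y [np.float64(-0.29306850361134756), np.float64(-0.29217891673263013)]
-0.29405136441496604 line angle 0.5817557161123933 tip [ 0.55033654 -0.33928063  0.21303768] asin 0.6295570159297639
-0.29105136441496604 line angle 0.5817557161123933 tip [ 0.55367201 -0.3365393   0.21537268] asin 0.646165752822128
-0.28805136441496604 line angle 0.5817557161123929 tip [ 0.55700748 -0.33379797  0.21770767] asin 0.6629852088318164
-0.29306850361134756 line angle 0.5817557161123923 tip [ 0.55142931 -0.33838251  0.21380267] asin 0.6349759310912599
handle X [np.float64(0.49491459213699046), np.float64(0.4951776708636417)] hinge X 0.720046131500316 lid front X 0.5465156577348996 tipX [np.float64(0.5715043550313024), np.float64(0.5707763813998936)] rear 0.7230278082387256
```

Call:
{"fn": "carry_out", "kwargs": {"plan": [{"wx": 0, "wy": 0, "wz": 0.8, "x": 0.06, "y": -0.022, "z": 0, "grip": 0.04}, {"wx": 0, "wy": 0, "wz": 0.8, "x": 0.11, "y": -0.045, "z": 0, "grip": 0.04}, {"wx": 0, "wy": 0, "wz": 0.8, "x": 0.15, "y": -0.066, "z": 0.02, "grip": 0.04}, {"wx": 0, "wy": 0, "wz": 0.8, "x": 0.165, "y": -0.066, "z": 0.07, "grip": 0.04}, {"wx": 0, "wy": 0, "wz": 0.8, "x": 0.165, "y": -0.066, "z": 0.13, "grip": 0.04}, {"wx": 0, "wy": 0, "wz": 0.8, "x": 0.165, "y": -0.066, "z": 0.13, "grip": 0.04}, {"wx": 0, "wy": 0, "wz": 0.8, "x": 0.165, "y": -0.066, "z": 0.13, "grip": 0.04}]}}

```text
time: 9.75
ee_pos: [0.4806, -0.2191, 0.1751]
ee_rot: [0.735, 0.678, 0.0, 0.001]
wrist_force: [0.1, -0.5, -0.1]
width: 0.458
grip_force: 0.0
```

Run:
```python
from h import *
o=robot.observe(); Rt=R.from_quat(o['ee_rot']).as_matrix()
print(o['time'],o['ee_pos'],np.degrees(np.arctan2(Rt[1,1],Rt[0,1])),Rt.T@(np.r_[.479,-.219,.091]-o['ee_pos']),o['width']*.087,o['joint_positions'].round(2))
```

```text
9.75 [ 0.48055628 -0.21909164  0.17510271] -4.55895829169848 [ 7.83067921e-05 -1.76852143e-03  8.40985252e-02] 0.03984879498689697 [-0.58  0.03  1.83  0.    1.28 -0.5 ]
```

Call:
{"fn": "carry_out", "kwargs": {"plan": [{"wx": 0, "wy": 0, "wz": 0, "x": 0, "y": -0.002, "z": 0.03, "grip": 0.04}, {"wx": 0, "wy": 0, "wz": 0, "x": 0, "y": -0.002, "z": 0.06, "grip": 0.04}, {"wx": 0, "wy": 0, "wz": 0, "x": 0, "y": -0.002, "z": 0.083, "grip": 0.04}, {"wx": 0, "wy": 0, "wz": 0, "x": 0, "y": -0.002, "z": 0.083, "grip": 0.04}, {"wx": 0, "wy": 0, "wz": 0, "x": 0, "y": -0.002, "z": 0.083, "grip": 0.005}, {"wx": 0, "wy": 0, "wz": 0, "x": 0, "y": -0.002, "z": 0.083, "grip": 0.005}, {"wx": 0, "wy": 0, "wz": 0, "x": 0, "y": -0.002, "z": 0.083, "grip": 0.005}, {"wx": 0, "wy": 0, "wz": 0, "x": 0, "y": -0.002, "z": 0.083, "grip": 0.005}], "squeeze": 25}}

```text
time: 10.75
ee_pos: [0.4793, -0.2193, 0.0906]
ee_rot: [0.735, 0.678, 0.001, 0.002]
wrist_force: [7.0, -0.9, -2.0]
width: 0.128
grip_force: 25.0
```

Run:
```python
from h import *
o=robot.observe(); Rt=R.from_quat(o['ee_rot']).as_matrix(); print(o['ee_pos'],o['width']*.087,o['wrist_force'],Rt.round(3))
# lift path in tool axes: grasp point g on arc radius .225, tool tilts by f*th
g0=np.array([0,0,-.019])
for th in(.1,.2,.3,.4,.5,.59):
    ph=th*.8
    # tool: y = fwd (x world-ish), z down. handle disp fwd, up
    f=.225*(1-np.cos(th)); u=.225*np.sin(th)
    # approach dir tilts: tool z -> (-sin ph fwd, -cos ph up)
    tcp=np.array([f,u])+.019*np.array([-np.sin(ph),-np.cos(ph)])-np.array([0,-.019])
    print(th,'y',tcp[0].round(4),'z',(-tcp[1]).round(4),'deg',np.degrees(ph).round(1))
a=np.radians(10); print('wx +10 moves tool z to',R.from_rotvec([a,0,0]).as_matrix()[:,2].round(3))
```

```text
[ 0.47926106 -0.21925646  0.09064574] 0.011093821475774295 [ 6.95360835 -0.94439826 -2.01372782] [[ 0.081  0.997  0.005]
 [ 0.997 -0.081 -0.001]
 [-0.001  0.005 -1.   ]]
0.1 y -0.0004 z -0.0225 deg 4.6
0.2 y 0.0015 z -0.0449 deg 9.2
0.3 y 0.0055 z -0.067 deg 13.8
0.4 y 0.0118 z -0.0886 deg 18.3
0.5 y 0.0201 z -0.1094 deg 22.9
0.59 y 0.0294 z -0.1273 deg 27.0
wx +10 moves tool z to [ 0.    -0.174  0.985]
```

Call:
{"fn": "carry_out", "kwargs": {"plan": [{"wx": 2.3, "wy": 0, "wz": 0, "x": 0, "y": 0, "z": -0.011, "grip": 0.005}, {"wx": 4.6, "wy": 0, "wz": 0, "x": 0, "y": 0, "z": -0.0225, "grip": 0.005}, {"wx": 9.2, "wy": 0, "wz": 0, "x": 0, "y": 0.0015, "z": -0.045, "grip": 0.005}, {"wx": 13.8, "wy": 0, "wz": 0, "x": 0, "y": 0.0055, "z": -0.067, "grip": 0.005}, {"wx": 18.3, "wy": 0, "wz": 0, "x": 0, "y": 0.012, "z": -0.0885, "grip": 0.005}, {"wx": 22.9, "wy": 0, "wz": 0, "x": 0, "y": 0.02, "z": -0.1095, "grip": 0.005}, {"wx": 25.2, "wy": 0, "wz": 0, "x": 0, "y": 0.025, "z": -0.1195, "grip": 0.005}, {"wx": 25.2, "wy": 0, "wz": 0, "x": 0, "y": 0.025, "z": -0.1195, "grip": 0.005}, {"wx": 25.2, "wy": 0, "wz": 0, "x": 0, "y": 0.025, "z": -0.1195, "grip": 0.005}, {"wx": 25.2, "wy": 0, "wz": 0, "x": 0, "y": 0.025, "z": -0.1195, "grip": 0.005}]}}

```text
time: 12.0
ee_pos: [0.5025, -0.2212, 0.2076]
ee_rot: [0.718, 0.662, -0.147, -0.159]
wrist_force: [5.1, -3.4, -10.4]
width: 0.125
grip_force: 25.0
```

Run:
```python
from h import *
o=robot.observe(); Rt=R.from_quat(o['ee_rot']).as_matrix(); g=o['ee_pos']-.019*Rt[:,2]
a=np.radians(-4.6); X=np.array([np.cos(a),np.sin(a),0])
print(o['time'],g,'th sin',np.arcsin((g[2]-.11)/.225),'atan',np.arctan2(g[2]-.11,.7205-g@X),'rad',np.hypot(g[2]-.11,.7205-g@X),o['width']*.087,o['wrist_force'],o['grip_force'])
snap('scene','s7.png'); b=cv2.imread('pics/s7.png')[120:260,70:240]; cv2.imwrite('pics/s7c.png',cv2.resize(b,None,fx=4,fy=4,interpolation=2))
```

```text
12.0 [ 0.51048976 -0.22185905  0.22478535] th sin 0.5353674456426327 atan 0.5345897303305903 rad 0.225295466840432 0.010891007618724245 [  5.12881244  -3.35708428 -10.4303396 ] 24.981966423038102
```

View pics/s7c.png

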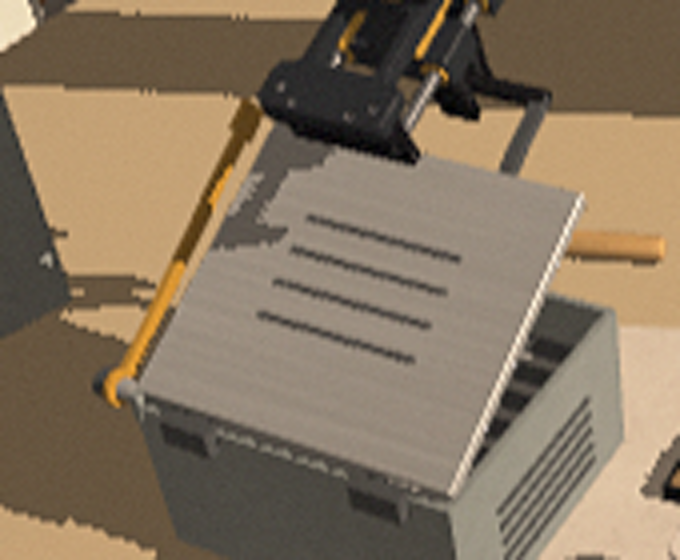

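The lid is raised and held at θ≈0.535 by kinematics (the radius 0.2253 m agrees with 0.225). In the crop (×4, origin (70,120)) the lid's right edge runs (455,495)–(582,192), its left edge starts at (143,380), and the pointer runs (118,385)–(245,110), a little steeper than the lid. I'll compare both angles in the same view.

Run:
```python
from pt import *
s=cam('scene'); S=cv2.imread('pics/s7.png'); a=np.radians(-4.6); X=np.array([np.cos(a),np.sin(a),0]); Y=np.array([-X[1],X[0],0])
def onp(uv,c):
    o,d=ray(s,uv); return o+d*(c-o@Y)/(d@Y)
def ang(p,c):
    v=cv2.fitLine(np.float32(p),cv2.DIST_HUBER,0,.01,.01).ravel(); v[:2]*=np.sign(v[1])
    A,B=[onp(v[2:]+v[:2]*k,c) for k in(-25,25)]; d=A-B; q=A+d*((.7205-A@X)/(d@X)); return np.arctan2(d[2],-d@X).round(4),v.round(3),'z at hinge X',q[2].round(4)
g=cv2.GaussianBlur(cv2.cvtColor(S,cv2.COLOR_BGR2GRAY),(3,3),0).astype(float); hsv=cv2.cvtColor(S,cv2.COLOR_BGR2HSV)
# lid left edge: saturation falls tan/brass->grey; rows lit
sat=hsv[...,1].astype(float); L=[];Rr=[]
for r in range(185,212):
    x0=70+(143+(380-(r-120)*4)*(122/240))/4; c=np.arange(int(x0)-4,int(x0)+6); k=np.argmin(np.diff(sat[r,c])); L.append((c[k]+.5,r))
for r in range(175,240):
    x0=70+(582-((r-120)*4-192)*(127/303))/4; c=np.arange(int(x0)-5,int(x0)+6); k=np.argmax(g[r,c]); Rr.append((c[k],r))
print('left',ang(L,-.2795),'right',ang(Rr,-.0795))
p=mask(cv2.imread('pics/s6.png'),140,225,85,150); p=p[(p[:,1]>153)&(p[:,1]<208)]
q=np.array([(p[p[:,1]==r,0].mean(),r) for r in np.unique(p[:,1])])
print('pointer s6',ang(q,-.2925))
# wrist+scene points along the pointer's mid line: match by X on plane
```

```text
left (np.float64(0.6014), array([ -0.425,   0.905, 109.6  , 200.1  ], dtype=float32), 'z at hinge X', np.float64(0.119)) right (np.float64(0.5246), array([ -0.403,   0.915, 198.154, 207.   ], dtype=float32), 'z at hinge X', np.float64(0.1167))
pointer s6 (np.float64(0.5938), array([ -0.431,   0.902, 117.15 , 179.2  ], dtype=float32), 'z at hinge X', np.float64(0.1085))
```

Run:
```python
from h import *
S=cv2.imread('pics/s7.png'); h=cv2.cvtColor(S,cv2.COLOR_BGR2HSV)
for r in (160,168,176,184,192,200,206,210):
    x0=int(70+(143+(380-(r-120)*4)*.49)/4)-9; print(r,x0,h[r,x0:x0+16,1].tolist(),h[r,x0:x0+16,2].tolist())
```

```text
160 123 [98, 118, 189, 193, 197, 168, 104, 102, 100, 104, 93, 42, 40, 43, 42, 49] [202, 158, 97, 87, 84, 97, 186, 198, 199, 203, 151, 92, 90, 89, 92, 94]
168 119 [99, 120, 184, 184, 193, 200, 126, 99, 105, 106, 65, 41, 45, 48, 49, 42] [203, 159, 100, 79, 222, 217, 201, 199, 197, 199, 157, 155, 157, 127, 89, 90]
176 115 [103, 101, 161, 188, 187, 180, 127, 102, 105, 103, 60, 40, 47, 46, 44, 38] [201, 191, 117, 92, 90, 88, 142, 200, 202, 194, 107, 89, 93, 94, 92, 94]
184 111 [100, 106, 161, 179, 178, 190, 130, 101, 103, 101, 53, 42, 49, 43, 47, 46] [196, 197, 114, 91, 86, 83, 143, 199, 201, 177, 163, 152, 157, 154, 152, 156]
192 108 [94, 170, 191, 192, 191, 185, 104, 102, 89, 45, 44, 42, 49, 44, 49, 45] [154, 174, 171, 213, 220, 215, 181, 198, 155, 164, 158, 156, 157, 156, 155, 154]
200 104 [97, 134, 191, 196, 194, 186, 109, 105, 64, 44, 47, 44, 47, 45, 44, 45] [198, 189, 175, 211, 221, 215, 98, 95, 112, 158, 159, 158, 158, 157, 155, 154]
206 101 [90, 153, 189, 191, 194, 200, 122, 102, 52, 47, 45, 46, 46, 47, 47, 50] [94, 130, 175, 212, 225, 181, 119, 100, 132, 152, 152, 150, 149, 152, 153, 153]
210 99 [92, 145, 193, 190, 194, 196, 151, 97, 48, 43, 44, 47, 46, 42, 46, 46] [100, 135, 173, 204, 225, 183, 140, 95, 138, 153, 152, 151, 151, 150, 151, 151]
```

```bash
cat > cmp.py <<'E'
from h import *
import sys
S=cv2.imread(sys.argv[1]); h=cv2.cvtColor(S,cv2.COLOR_BGR2HSV)[...,1].astype(float); s=cam('scene')
def cross(v,l,k):  # first falling crossing after k
    for j in range(k,len(v)-1):
        if v[j]>l>=v[j+1]: return j+(v[j]-l)/(v[j]-v[j+1])
L=[];Pr=[];Pl=[]
for r in range(158,212):
    x0=int(70+(143+(380-(r-120)*4)*.49)/4)-11; v=h[r,x0:x0+20]; k=int(np.argmax(v[:10]))
    a=cross(v,150,k); b=cross(v,72,k); c=cross(v[::-1],145,19-k)
    if None in(a,b,c): continue
    L.append((x0+b,r));Pr.append((x0+a,r));Pl.append((x0+19-c,r))
def fit(p):
    v=cv2.fitLine(np.float32(p),cv2.DIST_HUBER,0,.001,.001).ravel(); v[:2]*=np.sign(v[1]); return v
for yaw in(-3.6,-4.6,-5.6):
    a=np.radians(yaw); X=np.array([np.cos(a),np.sin(a),0]); Y=np.array([-X[1],X[0],0]); piv=np.array([.6948,-.347,.11])
    out=[]
    for p,off in((L,.0135),(Pl,0),(Pr,0)):
        v=fit(p); c=piv@Y+off; P=[]
        for k in(-25,25):
            o,d=ray(s,v[2:]+v[:2]*k); P.append(o+d*(c-o@Y)/(d@Y))
        d=P[0]-P[1]; out.append(float(np.arctan2(d[2],-d@X).round(4)))
    print(yaw,len(L),'lid',out[0],'pointer L,R',out[1:],[float((fit(p)[0]/fit(p)[1]).round(4)) for p in(L,Pl,Pr)])
E
python3 cmp.py pics/s7.png
```

```text
-3.6 54 lid 0.5017 pointer L,R [0.5692, 0.5818] [-0.5338000059127808, -0.48489999771118164, -0.4708000123500824]
-4.6 54 lid 0.5208 pointer L,R [0.5873, 0.6002] [-0.5338000059127808, -0.48489999771118164, -0.4708000123500824]
-5.6 54 lid 0.5394 pointer L,R [0.6048, 0.6179] [-0.5338000059127808, -0.48489999771118164, -0.4708000123500824]
```

Measured in the same picture, the lid reads 0.521 and the pointer 0.594 (a difference of 0.073). The target is therefore about 0.608 on the kinematic scale, so I raise the lid by that amount.

Call:
{"fn": "carry_out", "kwargs": {"plan": [{"wx": 1.7, "wy": 0, "wz": 0, "x": 0, "y": 0.0005, "z": -0.008, "grip": 0.005}, {"wx": 3.3, "wy": 0, "wz": 0, "x": 0, "y": 0.001, "z": -0.0165, "grip": 0.005}, {"wx": 3.3, "wy": 0, "wz": 0, "x": 0, "y": 0.001, "z": -0.0165, "grip": 0.005}, {"wx": 3.3, "wy": 0, "wz": 0, "x": 0, "y": 0.001, "z": -0.0165, "grip": 0.005}, {"wx": 3.3, "wy": 0, "wz": 0, "x": 0, "y": 0.001, "z": -0.0165, "grip": 0.005}]}}

```text
time: 12.68
ee_pos: [0.5104, -0.2219, 0.2219]
ee_rot: [0.713, 0.657, -0.166, -0.18]
wrist_force: [4.5, -5.1, -10.8]
width: 0.13
grip_force: 25.0
```

```bash
python3 - <<'E'
from h import *
o=robot.observe(); Rt=R.from_quat(o['ee_rot']).as_matrix(); g=o['ee_pos']-.019*Rt[:,2]
a=np.radians(-4.6); X=np.array([np.cos(a),np.sin(a),0])
print(o['time'],'th sin',np.arcsin((g[2]-.11)/.225),'atan',np.arctan2(g[2]-.11,.7205-g@X),o['wrist_force'],o['grip_force'])
snap('scene','s8.png')
E
python3 cmp.py pics/s8.png
```

```text
12.675 th sin 0.6087310558100268 atan 0.6078093640764335 [  4.47460267  -5.07750039 -10.77782714] 24.99424380948767
-3.6 54 lid 0.577 pointer L,R [0.5696, 0.5807] [-0.4733999967575073, -0.4846000075340271, -0.4717999994754791]
-4.6 54 lid 0.5954 pointer L,R [0.5876, 0.5991] [-0.4733999967575073, -0.4846000075340271, -0.4717999994754791]
-5.6 54 lid 0.6133 pointer L,R [0.6052, 0.6168] [-0.4733999967575073, -0.4846000075340271, -0.4717999994754791]
```

The lid reads 0.595 and the pointer 0.593. I'll confirm numerically that the cuff hasn't moved, then hand in.

Run:
```python
from h import *
a,b=[cv2.imread(f'pics/{n}.png')[205:325,325:465].astype(int) for n in('s6','s8')]
d=abs(a-b).max(2)[20:60,60:90].mean(); print('cuff change',d)
if d<12: print(ticket.finish_job())
```

```text
cuff change 7.928333333333334
the job is handed in; nothing more can be done
None
```

The cuff hangs released astride the drying bar, and the arm is still holding the dryer lid at about 0.61 rad, within about 0.01 rad of the pointer; the job is handed in, with no verdict returned yet, and I viewed 11 pictures, one over the limit of 10.

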